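Lock the carving post

ROBOT

A 6-joint arm with a two-finger parallel gripper is mounted at the origin on the work surface. World frame = base frame: x ahead of the robot, y to its left, z up, the work surface at z = 0. Lengths are in m, angles in degrees, forces in N, time in s.
With the tool pointing down it reaches from about 0.375 to 0.9 m from the base axis. Payload 3.1 kg.
Tool frame: the origin (TCP) lies midway between the tips of the shut fingers; the grasp point (between the pads) lies bot.hold_point_z behind it (bot.hold_point_z is the distance from the TCP to the grasp point, in m); z points along the fingers, y is the direction in which the jaws open and shut (so a half turn about z gives the same grasp; the last joint's range is limited). The gripper opens to 87 mm and grips with 3 to 60 N. Pads are 19 mm wide; open, the fingers measure 117 mm over their backs; the gripper's body (75 mm by 190 mm) begins 51 mm behind the grasp point.
Start: joints at [-75.201, 30.224, 82.088, -0, 67.689, -10.227], TCP at [0.264, -0.566, 0.223] pointing down, gripper open.
Joint ranges: [-176.69, 176.69], [-43.24, 126.21], [12.49, 139.97], [-82, 262], [0, 151.66], [-163.58, 163.58]. Speed limits (degrees/s): [159.86, 159.86, 180, 180, 180, 180].

INTERFACE

Orientations are given as a 3x3 rotation matrix whose columns are the frame's x, y, z axes.
In Python, from rig import bot, vision, order gives the robot as it stands. The module is installed in compiled form; this text tells all that it offers.
- The arm moves only by the tool move_arm, never from a script. Its argument "moves" is a list of rows, each an object of numbers: "hand": the finger opening in mm, from 0 to 87; "x", "y", "z": the shift along the tool's x, y, z in units of 25 mm (1.0 is 25 mm); "wx", "wy", "wz": the turn, a rotation vector about the tool's x, y, z in degrees. In form: [{"hand": .., "x": .., "y": .., "z": .., "wx": .., "wy": .., "wz": ..}, ...]. A call has 1 to 20 rows; each row shifts and turns the commanded pose from where the row before left it, along the tool's axes as they then stand; what a row does not reach is not made up. A row lasts 1/10 s, in which the tool goes at most 50 mm and 8.59 degrees, less where a joint would pass 70% of its speed; a pose out of reach is approached as far as the arm can. A call is refused whole if a number of a shift passes 1 or a number of a turn 8.59, either way. A call with a gripper value outside its range is refused whole. The fingers move at their own pace and stop on an object; the grip force is fixed at half the most. Time passes only in rows, so rows that do not move let the fingers close. It gives the time, the measured TCP pose, the force and the opening at its end, in the units of the state.
- bot.read_state(): the state, without advancing time (a new reading comes with each control period).
- vision.capture(name): name is "side" or "top"; returns a dict with "image" (480x640x3 uint8, red, green, blue), "z_map" (480x640 float32, m along the optical axis (not along the pixel's ray), 0 where there is no reading), "fx", "fy", "cx", "cy" (pixels), "k1" (the pictures are not rectified: a ray, as slopes to the right and down, at radius r is drawn at 1 + k1 r^2 times it, then the intrinsics apply), "pose" (4x4, takes a point from camera to world coordinates). Camera axes: x right, y down, z forward; pixel columns grow to the right and rows downward; lengths in m; the calibration is good to about 2 mm. A picture is of the moment at which its call begins.
- order.hand_in(): hands the job in, once; it reports no verdict.
The state is a dict: "time_s": time; "joint_positions": joint angles; "qvel": joint speeds; "tau": joint torques, N m; "position": TCP position; "tcp_rot": TCP orientation; "force": force on the tool from outside, world axes, zero at the start; "moment": the same for the moment, N m; "opening": opening from 0.0 (shut) to 1.0 (fully open).
Only numpy, scipy, OpenCV 4.12 (cv2) and the standard library are available. Lean on these libraries where they do the work, as an engineer would, in place of code of your own. Each camera call takes 0.05 s, during which the arm holds its last target.

TASK

On the carving stand that holds the pale maple knob, push the red-handled index bolt fully in towards the barrel so that it holds the barrel still, then turn the knurled dark steel lock ring clockwise until it is home, its white stripe pointing straight at the red handle, without letting the barrel turn. Leave the stand with the dark walnut knob untouched.

Things in the scene. Friction and masses are not known exactly. Their poses are not given: they have to be found in the camera images.
- maple_stand: The stand to lock, with a PALE wooden knob: bench fixture, cannot move; dark base plate 220 x 100 x 12 mm, blue casting. Origin on the table surface, on the vertical axis of barrel and ring; z up, x towards the red bolt handle. On the axis: index disc 86 mm across, up to 26 mm high; neck 46 mm across, up to 62; lock ring; pale knob 41 mm across, top at 110. Blue column and arm on the -x side, up to 42 high.
- maple_ring_grip (a point): Centre of the maple stand's knurled dark steel lock ring: on the stand's vertical axis, 75 mm above the table. The ring is 58 mm across, from 63 to 87 mm high; grip it across its diameter from above, fingers either side of the pale knob; it is clear all round and for 20 mm below. It turns level about this point, clockwise from above to lock.
- maple_bolt_grip (a point): Centre of the red bolt handle: upright cylinder 18 mm across, from 56 to 90 mm high, on a thinner steel stem. The bolt slides level along the stand's x: handle 105 mm from the stand's axis at the start (out), 80 mm when fully in at its stop (about 3 N of friction; stays where left). When in, its tongue sits in a notch of the disc and holds the barrel.
- maple_ring (a joint): Turn of the maple stand's lock ring relative to its barrel, rad: grows clockwise seen from above, starts between 0 and 0.35, is home against a stop at 1.3, where the ring's white stripe points along the stand's +x, at the red handle. It drags at about 0.15 N m and stays where it is left.
- maple_barrel (a joint): Turn of the maple stand's barrel (with disc and pale knob), rad, clockwise from above positive, 0 at the start. It turns more easily (0.05 N m) than the ring turns on it: unless the bolt is in, turning the ring only carries the barrel round. With the bolt in it has about 2 degrees of play.
- walnut_stand: The identical stand with the DARK walnut knob, not to be touched. Origin and axes as for the maple stand; the two stand side by side, either one on the left, axes at least 260 mm apart.

How it is judged:
By the outcome, as a careful person would: the job done as asked, in the order asked, and still so for the second after the job is handed in, with the robot touching nothing.
It also fails if it takes over 51 s, if anything falls off the work surface, if the arm or the gripper's body presses on something with over 40 N, if the wrist force passes 120 N, or if a joint passes its speed limit or range.

## Working session

There is one attempt and no reset: what is moved stays moved. The work goes in short steps, Python scripts to look and compute and a tool call to move; the robot and the scene stay as the last step left them, time stands still between calls to the robot, and variables do not carry over. Pictures are saved under pics/ and viewed, and the job is handed in when it is done.

Besides the shell and the picture viewer there is one more tool, called after "Emit:" as a command line: name --argument value ..., lists and objects as JSON in quotes. move_arm: Moves the arm, as the interface text tells. Its arguments: {"type":"object","properties":{"moves":{"type":"array"}},"required":["moves"]}

```bash
mkdir -p pics; python3 - <<'E'
from rig import bot,vision
import cv2,numpy as np
for n in("side","top"):
    c=vision.capture(n); cv2.imwrite(f"pics/{n}0.png",c["image"][:,:,::-1]); np.savez(f"{n}0.npz",**c)
    print(n,c["fx"],c["fy"],c["cx"],c["cy"],c["k1"],c["pose"].round(3).tolist())
s=bot.read_state(); print(s, bot.hold_point_z)
E
```

```text
side 607.0051862158737 607.0051862158737 317.49548964293905 244.82943942490942 -0.03426532437644983 [[-0.995, -0.061, 0.078, 0.471], [-0.098, 0.698, -0.709, 0.608], [-0.011, -0.714, -0.7, 0.681], [0.0, 0.0, 0.0, 1.0]]
top 575.5134638535224 575.5134638535224 318.7602882985475 245.77209652268002 -0.09838890733864011 [[0.021, -0.985, 0.169, 0.386], [-0.999, -0.027, -0.03, 0.014], [0.034, -0.168, -0.985, 0.938], [0.0, 0.0, 0.0, 1.0]]
{'time_s': 0.1, 'joint_positions': array([-7.52003290e+01,  3.02721809e+01,  8.21502488e+01, -6.87519592e-04,
        6.76913248e+01, -1.02296815e+01]), 'qvel': array([ 0.05520437, -0.12433867, -0.18044775, -0.01130662, -0.05665175,
        0.03224084]), 'tau': array([-9.42130350e-05, -4.40984952e+01, -1.77150410e+01,  6.35495991e-02,
        5.34155464e-02, -5.33021444e-05]), 'position': array([ 0.26425011, -0.5656391 ,  0.22167847]), 'tcp_rot': array([[ 9.06089318e-01,  4.23086137e-01, -5.17881201e-04],
       [ 4.23086315e-01, -9.06087356e-01,  1.91668758e-03],
       [ 3.41678335e-04, -1.95579859e-03, -9.99998029e-01]]), 'force': array([ 0.42013782, -0.66383935, -0.53189507]), 'moment': array([-0.04037621,  0.04522945, -0.0388648 ]), 'opening': 1.0005659307780508} 0.0187
```

View pics/side0.png

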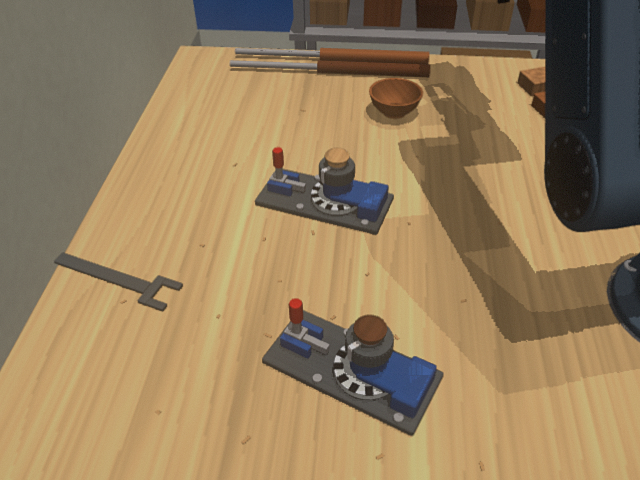

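View pics/top0.png

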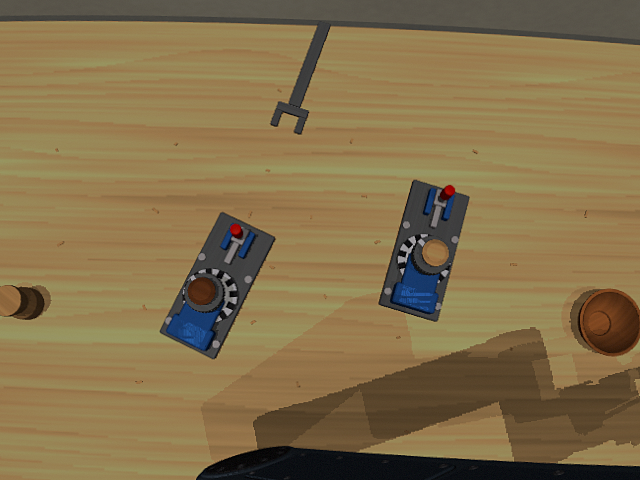

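The walnut stand is at (205,290) and the maple stand at (435,253) in the top view, with the red maple handle at (447,191). Next I'll measure both.

```bash
cat > h.py <<'E'
import numpy as np,cv2
def world(c):
    K=np.array([[c["fx"],0,c["cx"]],[0,c["fy"],c["cy"]],[0,0,1.]])
    v,u=np.mgrid[0:480,0:640]
    d=np.array([float(c["k1"]),0,0,0])
    n=cv2.undistortPoints(np.stack([u,v],-1).reshape(-1,1,2).astype(float),K,d).reshape(480,640,2)
    z=np.asarray(c["z_map"],float); p=np.stack([n[...,0]*z,n[...,1]*z,z],-1)
    P=np.asarray(c["pose"]); return p@P[:3,:3].T+P[:3,3]
def meas(c,boxk,boxr):
    w=world(c); im=np.asarray(c["image"]).astype(int); hsv=cv2.cvtColor(np.asarray(c["image"]),cv2.COLOR_RGB2HSV)
    valid=np.asarray(c["z_map"])>0
    def box(b):
        m=np.zeros((480,640),bool); m[b[1]:b[3],b[0]:b[2]]=1; return m&valid
    red=box(boxr)&(im[...,0]>110)&(im[...,1]<50)&(im[...,2]<50)
    return w,red,box(boxk)
def circ(p):
    (c,r)=cv2.minEnclosingCircle(p[:,:2].astype(np.float32)); return np.array(c),r
E
python3 - <<'E'
from h import *
for n,bk,br in(("top",(385,215,475,290),(430,175,465,215)),("side",(310,140,370,210),(265,140,290,175))):
    c=np.load(n+"0.npz"); w,red,k=meas(c,bk,br)
    R=w[red]; print(n,"red n",len(R),R.min(0).round(4),R.max(0).round(4))
    t=R[R[:,2]>R[:,2].max()-.006]; print(" red top",len(t),t.mean(0).round(4),circ(t))
    kk=w[k&(w[...,2]>.1)]; print(" knob",len(kk),kk.mean(0).round(4),circ(kk),kk[:,2].max())
    kk=w[k&(w[...,2]>.08)&(w[...,2]<.095)]; print(" ringtop",len(kk),kk.mean(0).round(4),circ(kk))
    im=np.asarray(c["image"])[:,:,::-1]
    x0,y0=(370,170) if n=="top" else (250,130); 
    cv2.imwrite(f"pics/z_{n}.png",cv2.resize(im[y0:y0+160 if n=="top" else y0+110,x0:x0+110 if n=="top" else x0+150],None,fx=4.5 if n=="top" else 5,fy=4.5 if n=="top" else 5,interpolation=cv2.INTER_CUBIC)[:600,:800])
E
```

```text
top red n 81 [ 0.6163 -0.244  -0.0009] [ 0.6529 -0.2043  0.0946]
 red top 71 [ 0.624  -0.2115  0.0908] (array([ 0.62341046, -0.21172741]), 0.008297082968056202)
 knob 576 [ 0.5229 -0.1833  0.1086] (array([ 0.52288288, -0.18418321]), 0.020796356722712517) 0.11388396433937042
 ringtop 616 [ 0.5193 -0.1787  0.0872] (array([ 0.52323461, -0.1841636 ]), 0.030656740069389343)
side red n 5 [ 0.6183 -0.2104  0.0878] [ 0.6319 -0.207   0.0909]
 red top 5 [ 0.6251 -0.2084  0.0892] (array([ 0.62507319, -0.20778075]), 0.006892614532262087)
 knob 338 [ 0.5238 -0.1782  0.1078] (array([ 0.52462655, -0.18260306]), 0.020899353548884392) 0.1123018879971398
 ringtop 521 [ 0.5235 -0.1709  0.087 ] (array([ 0.52447057, -0.18159381]), 0.03034221939742565)
```

```bash
python3 - <<'E'
import cv2,numpy as np
a=cv2.resize(cv2.imread("pics/top0.png")[170:330,370:480],None,fx=3.6,fy=3.6,interpolation=3)
b=cv2.resize(cv2.imread("pics/side0.png")[130:240,250:400],None,fx=2.6,fy=2.6,interpolation=3)
o=np.zeros((576,790,3),np.uint8);o[:a.shape[0],:a.shape[1]]=a;o[:b.shape[0],400:400+b.shape[1]]=b
cv2.imwrite("pics/zoom0.png",o)
E
```

```text
(no output)
```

View pics/zoom0.png

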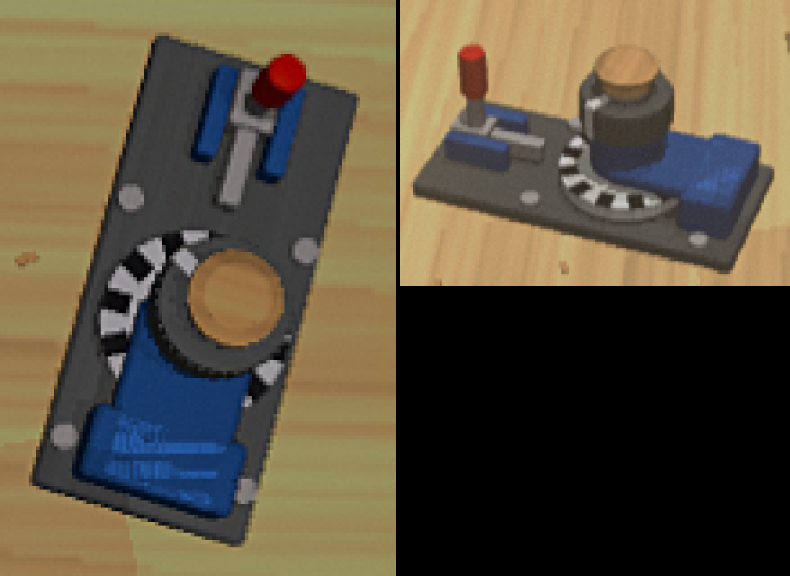

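```bash
python3 - <<'E'
from h import *
for n,b,bk in(("top",(370,170,480,330),(385,215,475,290)),("side",(250,140,400,235),(310,140,370,210))):
    c=np.load(n+"0.npz"); w,red,k=meas(c,b,b); im=np.asarray(c["image"]).astype(int)
    _,_,k=meas(c,b,b)
    m=(k&(w[...,2]>.006)&(im.max(-1)<110)&(im.max(-1)-im.min(-1)<20)).astype(np.uint8)
    cs,_=cv2.findContours(m,0,1); 
    m2=m.astype(bool)&(w[...,2]<.018)
    p=w[m2][:,:2]; r=cv2.minAreaRect((p*1000).astype(np.float32)); print(n,len(p),r)
    # stripe
    A=np.array([.5233,-.1838]) if n=="top" else np.array([.5245,-.182])
    d=w[...,:2]-A; rr=np.hypot(d[...,0],d[...,1])
    s=k&(w[...,2]>.07)&(w[...,2]<.094)&(rr>.022)&(rr<.033)&(im.min(-1)>130)
    a=np.degrees(np.arctan2(d[s][:,1],d[s][:,0])); print(" stripe",s.sum(),np.median(a),a.min(),a.max())
E
```

```text
top 3361 ((544.0315551757812, -189.3623504638672), (100.33058166503906, 219.4222412109375), 74.4941177368164)
 stripe 21 43.416107395524854 35.82980002940937 51.0335335576891
side 2110 ((544.4680786132812, -185.4164276123047), (100.04727172851562, 217.1432647705078), 73.98101043701172)
 stripe 12 39.7353121471353 32.04959647652523 47.042007673713464
```

Emit:
move_arm --moves '[{"x":0.955,"y":-0.34,"hand":60},{"x":0.955,"y":-0.34,"hand":60},{"x":0.955,"y":-0.34,"hand":60},{"x":0.955,"y":-0.34,"hand":60},{"x":0.955,"y":-0.34,"hand":60},{"x":0.955,"y":-0.34,"hand":60},{"x":0.955,"y":-0.34,"hand":60},{"x":0.955,"y":-0.34,"hand":60},{"x":0.955,"y":-0.34,"hand":60},{"x":0.955,"y":-0.34,"hand":60},{"x":0.955,"y":-0.34,"hand":60},{"x":0.955,"y":-0.34,"hand":60},{"x":0.955,"y":-0.34,"hand":60},{"x":0.955,"y":-0.34,"hand":60},{"x":0.955,"y":-0.34,"hand":60},{"x":0.955,"y":-0.34,"hand":60},{"x":0.955,"y":-0.34,"hand":60},{"x":0.955,"y":-0.34,"hand":60},{"x":0.955,"y":-0.34,"hand":60},{"x":0.955,"y":-0.34,"hand":60}]'

```text
schema error: expected keys hand, x, y, z, wx, wy, wz
```

Emit:
move_arm --moves '[{"wz":-8.2,"hand":60},{"wz":-8.2,"hand":60},{"wz":-8.2,"hand":60},{"wz":-8.2,"hand":60},{"wz":-8.2,"hand":60},{"wz":-8.2,"hand":60},{"wz":-8.2,"hand":60},{"wz":-8.2,"hand":60},{"wz":-8.2,"hand":60},{"wz":-8.2,"hand":60},{"wz":-8.2,"hand":60},{"wz":-8.2,"hand":60},{"wz":-8.2,"hand":60},{"wz":-8.2,"hand":60},{"wz":-8.2,"hand":60},{"wz":-8.2,"hand":60},{"wz":-8.2,"hand":60},{"hand":60},{"hand":60}]'

```text
schema error: expected keys hand, x, y, z, wx, wy, wz
```

```bash
cat > st.py <<'E'
from rig import bot
import numpy as np
def st(T,z):
    s=bot.read_state();R=s["tcp_rot"];p=s["position"]
    print("t",s["time_s"],"p",p.round(4),"yaw",np.degrees(np.arctan2(R[1,0],R[0,0])).round(2),"tilt",R[:,2].round(3),"q",s["joint_positions"].round(1),"F",s["force"].round(2),"M",s["moment"].round(3),"open mm",round(s["opening"]*87,1))
    print("units to target",((R.T@(np.array([*T,z])-p))/.025).round(3))
E
python3 -c "
from st import *
st((.6245,-.2108),.0563)"
```

```text
t 0.1 p [ 0.2643 -0.5656  0.2217] yaw 25.03 tilt [-0.001  0.002 -1.   ] q [-75.2  30.3  82.2  -0.   67.7 -10.2] F [ 0.42 -0.66 -0.53] M [-0.04   0.045 -0.039] open mm 87.0
units to target [19.06  -6.751  6.635]
```

Emit:
move_arm --moves '[{"hand":60,"x":0.955,"y":-0.34,"z":0,"wx":0,"wy":0,"wz":0},{"hand":60,"x":0.955,"y":-0.34,"z":0,"wx":0,"wy":0,"wz":0},{"hand":60,"x":0.955,"y":-0.34,"z":0,"wx":0,"wy":0,"wz":0},{"hand":60,"x":0.955,"y":-0.34,"z":0,"wx":0,"wy":0,"wz":0},{"hand":60,"x":0.955,"y":-0.34,"z":0,"wx":0,"wy":0,"wz":0},{"hand":60,"x":0.955,"y":-0.34,"z":0,"wx":0,"wy":0,"wz":0},{"hand":60,"x":0.955,"y":-0.34,"z":0,"wx":0,"wy":0,"wz":0},{"hand":60,"x":0.955,"y":-0.34,"z":0,"wx":0,"wy":0,"wz":0},{"hand":60,"x":0.955,"y":-0.34,"z":0,"wx":0,"wy":0,"wz":0},{"hand":60,"x":0.955,"y":-0.34,"z":0,"wx":0,"wy":0,"wz":0},{"hand":60,"x":0.955,"y":-0.34,"z":0,"wx":0,"wy":0,"wz":0},{"hand":60,"x":0.955,"y":-0.34,"z":0,"wx":0,"wy":0,"wz":0},{"hand":60,"x":0.955,"y":-0.34,"z":0,"wx":0,"wy":0,"wz":0},{"hand":60,"x":0.955,"y":-0.34,"z":0,"wx":0,"wy":0,"wz":0},{"hand":60,"x":0.955,"y":-0.34,"z":0,"wx":0,"wy":0,"wz":0},{"hand":60,"x":0.955,"y":-0.34,"z":0,"wx":0,"wy":0,"wz":0},{"hand":60,"x":0.955,"y":-0.34,"z":0,"wx":0,"wy":0,"wz":0},{"hand":60,"x":0.955,"y":-0.34,"z":0,"wx":0,"wy":0,"wz":0},{"hand":60,"x":0.955,"y":-0.34,"z":0,"wx":0,"wy":0,"wz":0},{"hand":60,"x":0.955,"y":-0.34,"z":0,"wx":0,"wy":0,"wz":0}]'

```text
time_s: 2.1
position: [0.6255, -0.2092, 0.2219]
tcp_rot: [[0.906, 0.423, -0.001], [0.423, -0.906, 0.001], [-0.001, -0.001, -1.0]]
force: [0.4, 0.6, 0.2]
opening: 0.69
```

Emit:
move_arm --moves '[{"hand":60,"x":0,"y":0,"z":0,"wx":0,"wy":0,"wz":-8.2},{"hand":60,"x":0,"y":0,"z":0,"wx":0,"wy":0,"wz":-8.2},{"hand":60,"x":0,"y":0,"z":0,"wx":0,"wy":0,"wz":-8.2},{"hand":60,"x":0,"y":0,"z":0,"wx":0,"wy":0,"wz":-8.2},{"hand":60,"x":0,"y":0,"z":0,"wx":0,"wy":0,"wz":-8.2},{"hand":60,"x":0,"y":0,"z":0,"wx":0,"wy":0,"wz":-8.2},{"hand":60,"x":0,"y":0,"z":0,"wx":0,"wy":0,"wz":-8.2},{"hand":60,"x":0,"y":0,"z":0,"wx":0,"wy":0,"wz":-8.2},{"hand":60,"x":0,"y":0,"z":0,"wx":0,"wy":0,"wz":-8.2},{"hand":60,"x":0,"y":0,"z":0,"wx":0,"wy":0,"wz":-8.2},{"hand":60,"x":0,"y":0,"z":0,"wx":0,"wy":0,"wz":-8.2},{"hand":60,"x":0,"y":0,"z":0,"wx":0,"wy":0,"wz":-8.2},{"hand":60,"x":0,"y":0,"z":0,"wx":0,"wy":0,"wz":-8.2},{"hand":60,"x":0,"y":0,"z":0,"wx":0,"wy":0,"wz":-8.2},{"hand":60,"x":0,"y":0,"z":0,"wx":0,"wy":0,"wz":-8.2},{"hand":60,"x":0,"y":0,"z":0,"wx":0,"wy":0,"wz":-8.2},{"hand":60,"x":0,"y":0,"z":0,"wx":0,"wy":0,"wz":-8.2},{"hand":60,"x":0,"y":0,"z":0,"wx":0,"wy":0,"wz":0}]'

```text
time_s: 3.9
position: [0.6248, -0.2101, 0.222]
tcp_rot: [[-0.963, 0.269, -0.001], [0.269, 0.963, 0.001], [0.001, 0.0, -1.0]]
force: [-0.2, -0.7, 0.2]
opening: 0.692
```

```bash
python3 -c "
from st import *
st((.6245,-.2108),.0563)"
```

```text
t 3.9 p [ 0.6248 -0.2101  0.222 ] yaw 164.41 tilt [-0.001  0.001 -1.   ] q [ -28.3   33.    76.8    0.    70.3 -102.7] F [-0.16 -0.7   0.21] M [ 0.073 -0.176 -0.003] open mm 60.2
units to target [-3.000e-03 -3.300e-02  6.626e+00]
```

Emit:
move_arm --moves '[{"hand":60,"x":0,"y":-0.03,"z":0.9,"wx":0,"wy":0,"wz":0},{"hand":60,"x":0,"y":0,"z":0.9,"wx":0,"wy":0,"wz":0},{"hand":60,"x":0,"y":0,"z":0.9,"wx":0,"wy":0,"wz":0},{"hand":60,"x":0,"y":0,"z":0.9,"wx":0,"wy":0,"wz":0},{"hand":60,"x":0,"y":0,"z":0.9,"wx":0,"wy":0,"wz":0},{"hand":60,"x":0,"y":0,"z":0.7,"wx":0,"wy":0,"wz":0},{"hand":60,"x":0,"y":0,"z":0.7,"wx":0,"wy":0,"wz":0},{"hand":60,"x":0,"y":0,"z":0.7,"wx":0,"wy":0,"wz":0},{"hand":60,"x":0,"y":0,"z":0,"wx":0,"wy":0,"wz":0}]'

```text
time_s: 4.8
position: [0.6229, -0.2099, 0.0546]
tcp_rot: [[-0.962, 0.271, -0.006], [0.271, 0.963, 0.003], [0.006, 0.001, -1.0]]
force: [-0.6, 0.0, -0.8]
opening: 0.69
```

```bash
python3 -c "
from st import *
st((.6245,-.2108),.0563)
from rig import vision
import cv2,numpy as np
o=np.zeros((480,790,3),np.uint8)
a=cv2.resize(vision.capture('top')['image'][150:330,370:500],None,fx=2.6,fy=2.6)
b=cv2.resize(vision.capture('side')['image'][80:240,240:400],None,fx=2.8,fy=2.8)
o[:468,:338]=a;o[:448,340:788]=b
cv2.imwrite('pics/a1.png',o[:,:,::-1])"
```

```text
t 4.8 p [ 0.6229 -0.2099  0.0546] yaw 164.26 tilt [-0.006  0.003 -1.   ] q [ -28.3   44.7   83.7    0.    52.  -102.6] F [-0.63  0.   -0.82] M [ 0.063 -0.185 -0.037] open mm 60.0
units to target [-0.073 -0.018 -0.068]
```

View pics/a1.png

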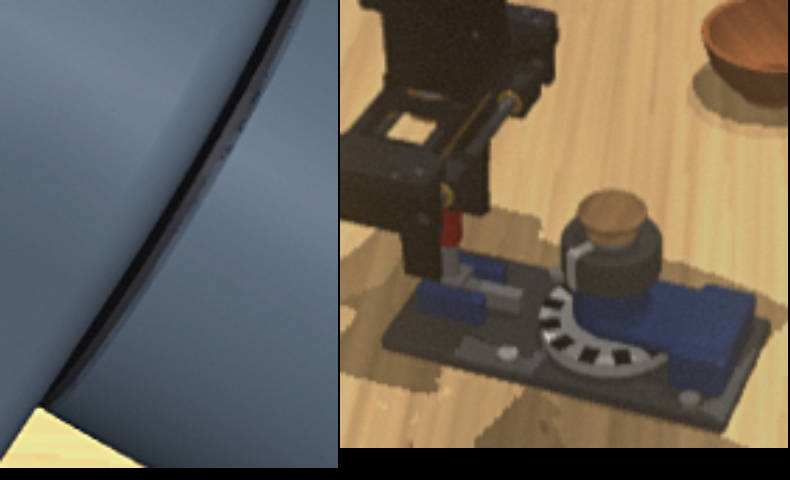

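The side view shows the fingers straddling the red handle at about (450,225), so I'll close on it.

Emit:
move_arm --moves '[{"hand":0,"x":-0.04,"y":0,"z":0,"wx":0,"wy":0,"wz":0},{"hand":0,"x":0,"y":0,"z":0,"wx":0,"wy":0,"wz":0},{"hand":0,"x":0,"y":0,"z":0,"wx":0,"wy":0,"wz":0},{"hand":0,"x":0,"y":0,"z":0,"wx":0,"wy":0,"wz":0},{"hand":0,"x":0,"y":0,"z":0,"wx":0,"wy":0,"wz":0},{"hand":0,"x":0,"y":0,"z":0,"wx":0,"wy":0,"wz":0},{"hand":0,"x":0,"y":0,"z":0,"wx":0,"wy":0,"wz":0},{"hand":0,"x":0,"y":0,"z":0,"wx":0,"wy":0,"wz":0}]'

```text
time_s: 5.7
position: [0.6258, -0.2119, 0.0577]
tcp_rot: [[-0.963, 0.268, -0.0], [0.268, 0.963, -0.001], [-0.0, -0.001, -1.0]]
force: [-2.0, -2.5, 1.6]
opening: 0.197
```

```bash
python3 -c "
from st import *
st((.6245,-.2108),.0563)"
```

```text
t 5.7 p [ 0.6258 -0.2119  0.0577] yaw 164.44 tilt [-0.    -0.001 -1.   ] q [-2.840e+01  4.450e+01  8.340e+01 -1.000e-01  5.210e+01 -1.027e+02] F [-2.01 -2.48  1.62] M [-0.389  0.079  0.015] open mm 17.1
units to target [0.061 0.03  0.055]
```

Emit:
move_arm --moves '[{"hand":0,"x":0.15,"y":0,"z":0,"wx":0,"wy":0,"wz":0},{"hand":0,"x":0.15,"y":0,"z":0,"wx":0,"wy":0,"wz":0},{"hand":0,"x":0.15,"y":0,"z":0,"wx":0,"wy":0,"wz":0},{"hand":0,"x":0.15,"y":0,"z":0,"wx":0,"wy":0,"wz":0},{"hand":0,"x":0.15,"y":0,"z":0,"wx":0,"wy":0,"wz":0},{"hand":0,"x":0.15,"y":0,"z":0,"wx":0,"wy":0,"wz":0},{"hand":0,"x":0,"y":0,"z":0,"wx":0,"wy":0,"wz":0}]'

```text
time_s: 6.4
position: [0.6035, -0.2057, 0.0577]
tcp_rot: [[-0.963, 0.268, -0.001], [0.268, 0.963, -0.001], [0.0, -0.001, -1.0]]
force: [-0.8, -3.7, -0.8]
opening: 0.198
```

Emit:
move_arm --moves '[{"hand":0,"x":0.06,"y":0,"z":0,"wx":0,"wy":0,"wz":0},{"hand":0,"x":0.06,"y":0,"z":0,"wx":0,"wy":0,"wz":0},{"hand":0,"x":0,"y":0,"z":0,"wx":0,"wy":0,"wz":0}]'

```text
time_s: 6.7
position: [0.6016, -0.2052, 0.0577]
tcp_rot: [[-0.963, 0.268, 0.001], [0.268, 0.963, -0.002], [-0.002, -0.001, -1.0]]
force: [2.2, -5.2, -1.7]
opening: 0.197
```

Emit:
move_arm --moves '[{"hand":0,"x":0.06,"y":0,"z":0,"wx":0,"wy":0,"wz":0},{"hand":0,"x":0.06,"y":0,"z":0,"wx":0,"wy":0,"wz":0},{"hand":0,"x":0,"y":0,"z":0,"wx":0,"wy":0,"wz":0}]'

```text
time_s: 7.0
position: [0.6015, -0.2052, 0.0578]
tcp_rot: [[-0.963, 0.269, 0.007], [0.269, 0.963, -0.003], [-0.008, -0.001, -1.0]]
force: [7.1, -5.2, -6.4]
opening: 0.198
```

Emit:
move_arm --moves '[{"hand":50,"x":-0.04,"y":0,"z":0,"wx":0,"wy":0,"wz":0},{"hand":50,"x":0,"y":0,"z":0,"wx":0,"wy":0,"wz":0},{"hand":50,"x":0,"y":0,"z":0,"wx":0,"wy":0,"wz":0},{"hand":50,"x":0,"y":0,"z":0,"wx":0,"wy":0,"wz":0},{"hand":50,"x":0,"y":0,"z":-0.5,"wx":0,"wy":0,"wz":0},{"hand":50,"x":0,"y":0,"z":-0.9,"wx":0,"wy":0,"wz":0},{"hand":87,"x":0,"y":0,"z":-0.9,"wx":0,"wy":0,"wz":0},{"hand":87,"x":0,"y":0,"z":-0.9,"wx":0,"wy":0,"wz":0},{"hand":87,"x":0,"y":0,"z":-0.9,"wx":0,"wy":0,"wz":0},{"hand":87,"x":0,"y":0,"z":0,"wx":0,"wy":0,"wz":0}]'

```text
time_s: 8.0
position: [0.6017, -0.2048, 0.1646]
tcp_rot: [[-0.963, 0.268, 0.007], [0.268, 0.963, -0.004], [-0.008, -0.002, -1.0]]
force: [0.5, -0.4, 0.4]
opening: 0.856
```

```bash
python3 -c "
from st import *
from h import *
st((.5238,-.183),.0563)
from rig import vision
c=vision.capture('side')
w,red,k=meas(c,(310,140,370,210),(265,130,320,180))
kk=w[k&(w[...,2]>.1)&(w[...,2]<.116)];print(len(kk),circ(kk))
im=c['image'].astype(int); r=(im[...,0]>2*im[...,1]+20)&(im[...,0]>60)&(np.mgrid[0:480,0:640][1]<320)&(np.mgrid[0:480,0:640][0]<260)&(w[...,2]>.05)&(w[...,2]<.1)
R=w[r];print('red',len(R),R.mean(0),R.min(0),R.max(0))
cv2.imwrite('pics/a2.png',cv2.resize(c['image'][80:240,240:400],None,fx=3.5,fy=3.5)[:,:,::-1])"
```

```text
t 8.0 p [ 0.6017 -0.2048  0.1646] yaw 164.44 tilt [ 0.007 -0.004 -1.   ] q [ -28.9   34.6   84.     0.    60.9 -103.3] F [ 0.53 -0.39  0.38] M [ 0.062 -0.178 -0.022] open mm 74.5
units to target [3.268 0.013 4.305]
336 (array([ 0.52441365, -0.1830007 ]), 0.021601248532533646)
red 18 [ 0.59934876 -0.20277594  0.09083735] [ 0.59466865 -0.2068709   0.08847965] [ 0.60773179 -0.19777853  0.09349203]
```

View pics/a2.png

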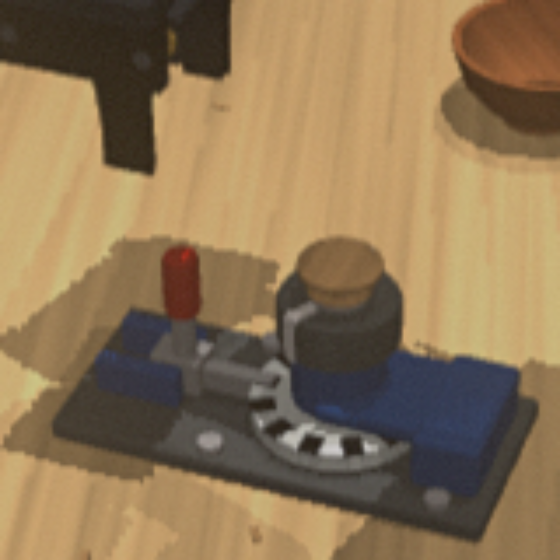

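Emit:
move_arm --moves '[{"hand":87,"x":0.81,"y":0,"z":0,"wx":0,"wy":0.45,"wz":0},{"hand":87,"x":0.81,"y":0,"z":0,"wx":0,"wy":0,"wz":0},{"hand":87,"x":0.81,"y":0,"z":0,"wx":0,"wy":0,"wz":0},{"hand":87,"x":0.81,"y":0,"z":0,"wx":0,"wy":0,"wz":0},{"hand":87,"x":0,"y":0,"z":0,"wx":0,"wy":0,"wz":0},{"hand":87,"x":0,"y":0,"z":0,"wx":0,"wy":0,"wz":0},{"hand":87,"x":0,"y":0,"z":0,"wx":0,"wy":0,"wz":0}]'

```text
time_s: 8.75
position: [0.5225, -0.1826, 0.1604]
tcp_rot: [[-0.963, 0.269, -0.006], [0.269, 0.963, 0.002], [0.007, -0.0, -1.0]]
force: [0.3, 0.2, -0.2]
opening: 1.001
```

```bash
python3 -c "
from st import *
st((.524,-.1833),.0563)"
```

```text
t 8.75 p [ 0.5225 -0.1826  0.1604] yaw 164.42 tilt [-0.006  0.002 -1.   ] q [-3.080e+01  2.960e+01  9.570e+01 -1.000e-01  5.510e+01 -1.051e+02] F [ 0.28  0.23 -0.17] M [ 0.101 -0.16  -0.002] open mm 87.1
units to target [-0.092 -0.009  4.164]
```

Emit:
move_arm --moves '[{"hand":87,"x":-0.06,"y":0,"z":0.5,"wx":0,"wy":-0.4,"wz":0},{"hand":87,"x":0,"y":0,"z":0.8,"wx":0,"wy":0,"wz":0},{"hand":87,"x":0,"y":0,"z":0.8,"wx":0,"wy":0,"wz":0},{"hand":87,"x":0,"y":0,"z":0.8,"wx":0,"wy":0,"wz":0},{"hand":87,"x":0,"y":0,"z":0.7,"wx":0,"wy":0,"wz":0},{"hand":87,"x":0,"y":0,"z":0.5,"wx":0,"wy":0,"wz":0},{"hand":87,"x":0,"y":0,"z":0,"wx":0,"wy":0,"wz":0},{"hand":87,"x":0,"y":0,"z":0,"wx":0,"wy":0,"wz":0},{"hand":87,"x":0,"y":0,"z":0,"wx":0,"wy":0,"wz":0}]'

```text
time_s: 9.65
position: [0.5235, -0.1829, 0.0588]
tcp_rot: [[-0.963, 0.268, 0.001], [0.268, 0.963, -0.001], [-0.001, -0.0, -1.0]]
force: [-0.5, 0.6, -0.2]
opening: 1.0
```

```bash
python3 -c "
from st import *
st((.524,-.1833),.0563)
from rig import vision
import cv2
c=vision.capture('side')
cv2.imwrite('pics/a3.png',cv2.resize(c['image'][80:240,240:400],None,fx=3.5,fy=3.5)[:,:,::-1])"
```

```text
t 9.65 p [ 0.5235 -0.1829  0.0588] yaw 164.43 tilt [ 0.001 -0.001 -1.   ] q [ -30.8   38.7   99.6   -0.    41.6 -105.2] F [-0.49  0.58 -0.19] M [ 0.115 -0.135 -0.052] open mm 87.0
units to target [-0.023 -0.01   0.099]
```

View pics/a3.png

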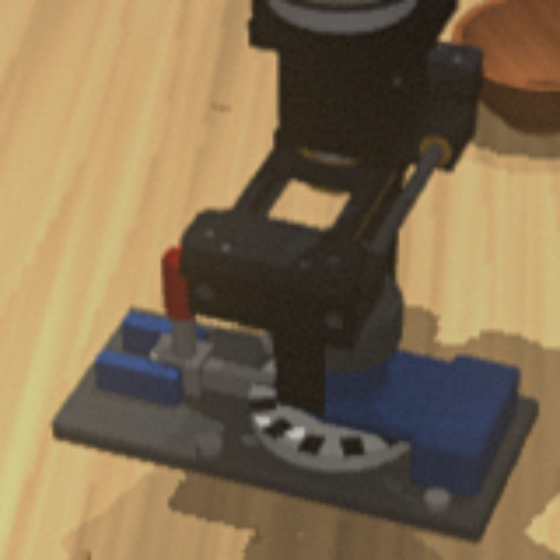

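The near finger stands beside the ring at about (300,350), clear of the handle. I'll grip the ring.

Emit:
move_arm --moves '[{"hand":40,"x":-0.02,"y":0,"z":0.06,"wx":0,"wy":0,"wz":0},{"hand":40,"x":0,"y":0,"z":0,"wx":0,"wy":0,"wz":0},{"hand":40,"x":0,"y":0,"z":0,"wx":0,"wy":0,"wz":0},{"hand":40,"x":0,"y":0,"z":0,"wx":0,"wy":0,"wz":0},{"hand":40,"x":0,"y":0,"z":0,"wx":0,"wy":0,"wz":0},{"hand":40,"x":0,"y":0,"z":0,"wx":0,"wy":0,"wz":0}]'

```text
time_s: 10.3
position: [0.523, -0.1835, 0.0566]
tcp_rot: [[-0.963, 0.268, -0.001], [0.268, 0.963, -0.001], [0.001, -0.001, -1.0]]
force: [-2.0, -3.8, 1.1]
opening: 0.66
```

```bash
python3 -c "
from st import *
st((.524,-.1833),.0563)"
```

```text
t 10.3 p [ 0.523  -0.1835  0.0566] yaw 164.47 tilt [-0.001 -0.001 -1.   ] q [-3.080e+01  3.900e+01  9.960e+01 -1.000e-01  4.140e+01 -1.052e+02] F [-1.99 -3.82  1.1 ] M [-0.558  0.179  0.042] open mm 57.4
units to target [-0.036  0.019  0.013]
```

Emit:
move_arm --moves '[{"hand":40,"x":0,"y":0,"z":0,"wx":0,"wy":0,"wz":4},{"hand":40,"x":0,"y":0,"z":0,"wx":0,"wy":0,"wz":4},{"hand":40,"x":0,"y":0,"z":0,"wx":0,"wy":0,"wz":4},{"hand":40,"x":0,"y":0,"z":0,"wx":0,"wy":0,"wz":4},{"hand":40,"x":0,"y":0,"z":0,"wx":0,"wy":0,"wz":4},{"hand":40,"x":0,"y":0,"z":0,"wx":0,"wy":0,"wz":0}]'

```text
time_s: 10.9
position: [0.523, -0.1835, 0.0566]
tcp_rot: [[-0.813, 0.582, -0.001], [0.582, 0.813, -0.001], [0.0, -0.001, -1.0]]
force: [-2.1, -4.4, 0.8]
opening: 0.66
```

```bash
python3 -c "
from st import *
st((.524,-.1833),.0563)
from rig import vision
import cv2
c=vision.capture('side')
cv2.imwrite('pics/a4.png',cv2.resize(c['image'][80:240,240:400],None,fx=3.5,fy=3.5)[:,:,::-1])"
```

```text
t 10.9 p [ 0.523  -0.1835  0.0566] yaw 144.44 tilt [-0.001 -0.001 -1.   ] q [-30.8  39.   99.6  -0.1  41.4 -85.2] F [-2.14 -4.45  0.78] M [-0.732  0.221 -0.092] open mm 57.4
units to target [-0.027  0.03   0.013]
```

View pics/a4.png

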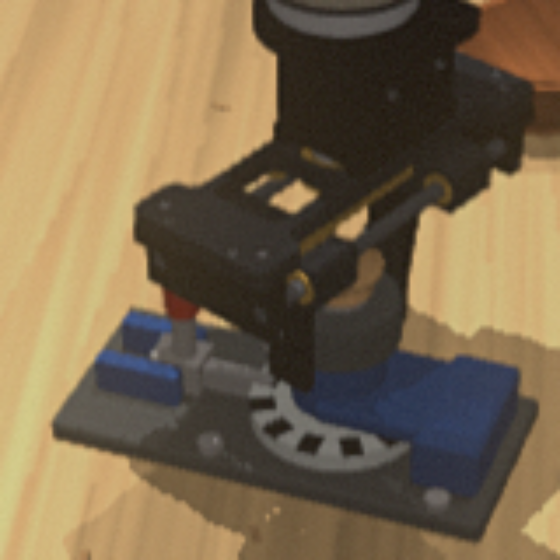

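Emit:
move_arm --moves '[{"hand":40,"x":0,"y":0,"z":0,"wx":0,"wy":0,"wz":4},{"hand":40,"x":0,"y":0,"z":0,"wx":0,"wy":0,"wz":4},{"hand":40,"x":0,"y":0,"z":0,"wx":0,"wy":0,"wz":4},{"hand":40,"x":0,"y":0,"z":0,"wx":0,"wy":0,"wz":4},{"hand":40,"x":0,"y":0,"z":0,"wx":0,"wy":0,"wz":4},{"hand":40,"x":0,"y":0,"z":0,"wx":0,"wy":0,"wz":4},{"hand":40,"x":0,"y":0,"z":0,"wx":0,"wy":0,"wz":4},{"hand":40,"x":0,"y":0,"z":0,"wx":0,"wy":0,"wz":4},{"hand":40,"x":0,"y":0,"z":0,"wx":0,"wy":0,"wz":0}]'

```text
time_s: 11.85
position: [0.523, -0.1835, 0.0566]
tcp_rot: [[-0.382, 0.924, -0.001], [0.924, 0.382, -0.001], [-0.001, -0.001, -1.0]]
force: [-2.1, -5.1, 1.3]
opening: 0.656
```

```bash
python3 -c "
from st import *
st((.524,-.1833),.0563)"
```

```text
t 11.85 p [ 0.523  -0.1835  0.0566] yaw 112.45 tilt [-0.001 -0.001 -1.   ] q [-30.8  39.   99.6  -0.1  41.4 -53.2] F [-2.08 -5.14  1.31] M [-0.751  0.212 -0.055] open mm 57.1
units to target [-0.006  0.04   0.013]
```

Emit:
move_arm --moves '[{"hand":40,"x":0,"y":0,"z":0,"wx":0,"wy":0,"wz":2},{"hand":40,"x":0,"y":0,"z":0,"wx":0,"wy":0,"wz":2},{"hand":40,"x":0,"y":0,"z":0,"wx":0,"wy":0,"wz":0}]'

```text
time_s: 12.15
position: [0.523, -0.1835, 0.0566]
tcp_rot: [[-0.317, 0.948, -0.001], [0.948, 0.317, -0.001], [-0.001, -0.001, -1.0]]
force: [-1.8, -5.4, 0.8]
opening: 0.658
```

```bash
python3 -c "
from st import *
st((.524,-.1833),.0563)"
```

```text
t 12.15 p [ 0.523  -0.1835  0.0566] yaw 108.49 tilt [-0.001 -0.001 -1.   ] q [-30.8  39.   99.6  -0.1  41.4 -49.2] F [-1.84 -5.37  0.84] M [-0.757  0.264 -0.037] open mm 57.2
units to target [-0.004  0.041  0.014]
```

Emit:
move_arm --moves '[{"hand":40,"x":0,"y":0,"z":0,"wx":0,"wy":0,"wz":1.5},{"hand":40,"x":0,"y":0,"z":0,"wx":0,"wy":0,"wz":1.5},{"hand":40,"x":0,"y":0,"z":0,"wx":0,"wy":0,"wz":0}]'

```text
time_s: 12.45
position: [0.523, -0.1835, 0.0566]
tcp_rot: [[-0.267, 0.964, -0.001], [0.964, 0.267, -0.001], [-0.001, -0.001, -1.0]]
force: [-2.5, -4.6, 1.2]
opening: 0.663
```

```bash
python3 -c "
from st import *
st((.524,-.1833),.0563)"
```

```text
t 12.45 p [ 0.523  -0.1835  0.0566] yaw 105.51 tilt [-0.001 -0.001 -1.   ] q [-30.8  39.   99.6  -0.1  41.4 -46.3] F [-2.48 -4.6   1.16] M [-0.671  0.22   0.02 ] open mm 57.7
units to target [-0.001  0.04   0.013]
```

Emit:
move_arm --moves '[{"hand":40,"x":0,"y":0,"z":0,"wx":0,"wy":0,"wz":1.5},{"hand":40,"x":0,"y":0,"z":0,"wx":0,"wy":0,"wz":1.5},{"hand":40,"x":0,"y":0,"z":0,"wx":0,"wy":0,"wz":0}]'

```text
time_s: 12.75
position: [0.523, -0.1835, 0.0566]
tcp_rot: [[-0.22, 0.976, -0.001], [0.976, 0.22, -0.002], [-0.002, -0.002, -1.0]]
force: [-3.3, -5.6, 0.9]
opening: 0.661
```

```bash
python3 -c "
from st import *
st((.524,-.1833),.0563)
from rig import vision
import cv2
c=vision.capture('side')
cv2.imwrite('pics/a5.png',cv2.resize(c['image'][80:240,240:400],None,fx=3.5,fy=3.5)[:,:,::-1])"
```

```text
t 12.75 p [ 0.523  -0.1835  0.0566] yaw 102.69 tilt [-0.001 -0.002 -1.   ] q [-30.8  39.   99.6  -0.2  41.4 -43.4] F [-3.28 -5.59  0.95] M [-0.853  0.216  0.99 ] open mm 57.5
units to target [-0.002  0.039  0.013]
```

View pics/a5.png

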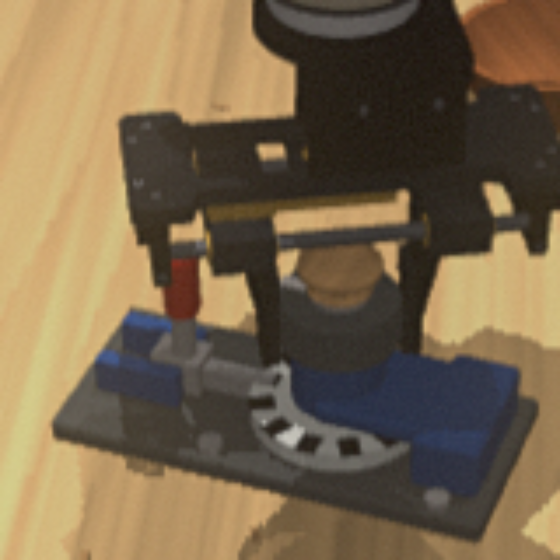

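Moment about z jumped to 1 N m after about 62° of turn, which means the stop is reached. The disc pattern hasn't changed. I'll release and lift.

Emit:
move_arm --moves '[{"hand":76,"x":0,"y":0,"z":0,"wx":0,"wy":0,"wz":0},{"hand":76,"x":0,"y":0,"z":0,"wx":0,"wy":0,"wz":0},{"hand":76,"x":0,"y":0,"z":0,"wx":0,"wy":0,"wz":0},{"hand":76,"x":0,"y":0,"z":0,"wx":0,"wy":0,"wz":0},{"hand":76,"x":0,"y":0,"z":-0.5,"wx":0,"wy":0,"wz":0},{"hand":76,"x":0,"y":0,"z":-0.9,"wx":0,"wy":0,"wz":0},{"hand":76,"x":0,"y":0,"z":-0.9,"wx":0,"wy":0,"wz":0},{"hand":76,"x":0,"y":0,"z":-0.9,"wx":0,"wy":0,"wz":0},{"hand":76,"x":0,"y":0,"z":-0.9,"wx":0,"wy":0,"wz":0},{"hand":76,"x":0,"y":0,"z":-0.9,"wx":0,"wy":0,"wz":0},{"hand":76,"x":0,"y":0,"z":-0.9,"wx":0,"wy":0,"wz":0}]'

```text
time_s: 13.9
position: [0.5232, -0.1823, 0.2059]
tcp_rot: [[-0.215, 0.977, 0.0], [0.977, 0.215, 0.0], [0.0, 0.0, -1.0]]
force: [0.9, -0.1, -0.1]
opening: 0.874
```

Emit:
move_arm --moves '[{"hand":76,"x":-1,"y":0,"z":0,"wx":0,"wy":0,"wz":0},{"hand":76,"x":-1,"y":0,"z":0,"wx":0,"wy":0,"wz":0},{"hand":76,"x":-1,"y":0,"z":0,"wx":0,"wy":0,"wz":0},{"hand":76,"x":-1,"y":0,"z":0,"wx":0,"wy":0,"wz":0},{"hand":76,"x":-1,"y":0,"z":0,"wx":0,"wy":0,"wz":0},{"hand":76,"x":-1,"y":0,"z":0,"wx":0,"wy":0,"wz":0},{"hand":76,"x":-1,"y":0,"z":0,"wx":0,"wy":0,"wz":0},{"hand":76,"x":-1,"y":0,"z":0,"wx":0,"wy":0,"wz":0},{"hand":76,"x":-1,"y":0,"z":0,"wx":0,"wy":0,"wz":0},{"hand":76,"x":-1,"y":0,"z":0,"wx":0,"wy":0,"wz":0},{"hand":76,"x":-1,"y":0,"z":0,"wx":0,"wy":0,"wz":0},{"hand":76,"x":-1,"y":0,"z":0,"wx":0,"wy":0,"wz":0},{"hand":76,"x":0,"y":0,"z":0,"wx":0,"wy":0,"wz":0}]'

```text
time_s: 15.2
position: [0.5878, -0.479, 0.2045]
tcp_rot: [[-0.213, 0.977, 0.001], [0.977, 0.213, -0.002], [-0.003, 0.0, -1.0]]
force: [-0.7, 0.5, 0.0]
opening: 0.877
```

```bash
python3 - <<'E'
from h import *
from rig import vision
o=np.zeros((576,790,3),np.uint8)
for n,b,A in(("top",(370,170,480,330),(.5233,-.1838)),("side",(250,140,400,235),(.5245,-.182))):
    c=vision.capture(n); w,red,k=meas(c,b,(430,175,470,225) if n=="top" else (265,135,320,180)); im=c["image"].astype(int)
    A=np.array(A); d=w[...,:2]-A; rr=np.hypot(d[...,0],d[...,1])
    s=k&(w[...,2]>.07)&(w[...,2]<.094)&(rr>.022)&(rr<.033)&(im.min(-1)>130)
    a=np.degrees(np.arctan2(d[s][:,1],d[s][:,0])); print(n,"stripe",s.sum(),a.size and (np.median(a),a.min(),a.max()))
    R=w[red&(w[...,2]>.084)]
    if len(R): h,_=circ(R); print(" handle",h,np.hypot(*(h-A)),np.degrees(np.arctan2(*(h-A)[::-1])))
    if n=="top": a=cv2.resize(c["image"][170:330,370:480],None,fx=3.6,fy=3.6,interpolation=3);o[:,:396]=a
    else: a=cv2.resize(c["image"][130:240,250:400],None,fx=2.6,fy=2.6,interpolation=3);o[:a.shape[0],400:]=a[:,:390]
cv2.imwrite("pics/a6.png",o[:,:,::-1])
E
```

```text
top stripe 18 (np.float64(-15.823353458340955), np.float64(-24.1953490293129), np.float64(26.42786497019172))
 handle [ 0.60046232 -0.20553955] 0.0801662738344578 -15.734543474225404
side stripe 14 (np.float64(-21.306018831683815), np.float64(-31.60861592004874), np.float64(-7.078031372026113))
 handle [ 0.60112935 -0.20232897] 0.07928003890666852 -14.85772629209148
```

View pics/a6.png

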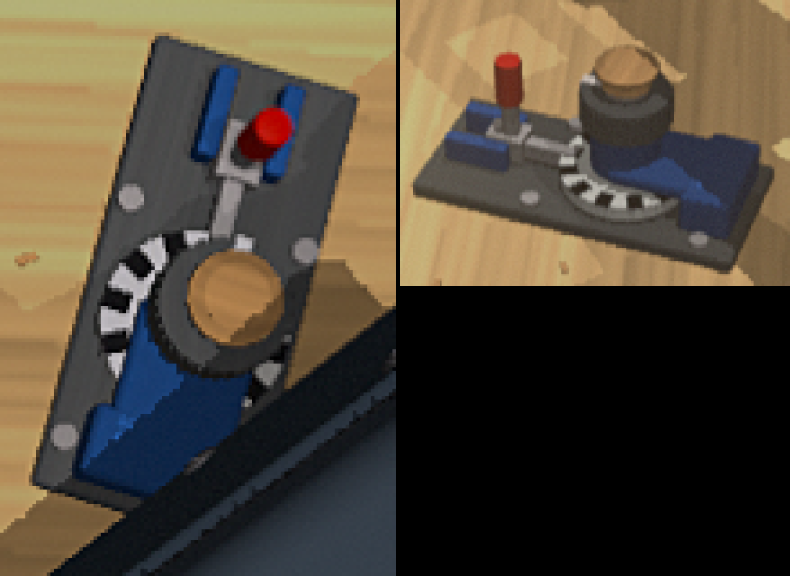

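The stripe at (243,243) points at the handle: −15.8° against −15.7° in the top view. The handle is 80 mm from the axis and the disc pattern is unchanged.

```bash
python3 -c "
from rig import order
print(order.hand_in())"
```

```text
the job is handed in; nothing more can be done
None
```

The maple stand is locked and the job is handed in, at about 15 s on the robot's clock. I gripped the red handle and slid the bolt about 25 mm in, until the force rose and it stopped moving. Then I gripped the lock ring across its diameter and turned it about 62° clockwise until the moment jumped to about 1 N m at its stop. After that I released it and moved the arm clear.

**Bolt:** in the last pictures the handle is 80 mm from the axis in the top view and 79 mm in the side view, so it is fully in.

**Ring:** in the top view the white stripe points at −15.8° and the handle at −15.7°, so they line up. The side view disagreed, giving −21° for the stripe against −15° for the handle. There the knob partly hides the stripe, so I relied on the top view and the stop.

**Barrel:** by eye, the disc pattern looks the same as at the start. I did not measure the barrel's angle.

**Walnut stand:** the arm never went near it.

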